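# Hold down the recessed cut-out reset of a dry-block heater

### The job

The dry-block heater on the lab bench has tripped and its cut-out must be reset. Take the stylus with the flat, upright bar handle out of the blue tool bin, reach its tip down through the collared hole in the heater's top and press the recessed button fully down; finish while still gripping the stylus and holding the button down with it. Leave the other two tools in the bin and everything else on the bench where they are.

Things in the scene. Friction and masses are not known exactly. Their poses are not given: they have to be found in the camera images.
- stylus_grip (a point): Handle centre of the loose steel-stemmed stylus (60 g), hanging upright by its flange in a hole of the bin's deck. Black flat bar handle 16 mm thick (own x), 28 mm wide (own y), from 23 mm below to 24 mm above this point; under it a flange 32 mm across, 5 mm thick; from its underside, 28 mm below this point, a straight stem 8 mm thick runs 70 mm down. z up. Grasp across x; lifts straight out.
- stylus_tip (a point): Lower end of the stylus stem, on its axis, 98 mm below stylus_grip along the stylus; the last 5 mm taper to 5 mm diameter.
- reset_hole (a point): Centre of the upper rim of the round steel collar (30 mm outside, 18 mm inside, 6 mm tall) round the reset hole in the heater's flat top; rim 106 mm above the bench. The hole is 18 mm wide, straight down; the button's flat top (22 mm across, centred under it) lies 30 mm below the rim at rest. z up.
- reset_button (a joint): Travel of the recessed reset button in m: 0 released, 0.006 fully down. It moves straight down and springs back; it starts to move at about 1.5 N and is fully down at about 5 N, then meets a rigid stop.
- heater: White dry-block heater, box 200 x 200 x 100 mm, fixed, origin at the centre of its underside, +x from its control face to its tube block, z up. On its top: reset hole at (-55, +45) mm, black dial 16 mm tall at (-55, -50) mm, and over the +x half an aluminium block with tubes reaching 39 mm above the top.
- bin: Blue open tool bin, 150 (own x) x 200 (own y) x 87 mm tall, walls 5 mm, fixed, origin at the centre of its underside, z up. Inside, a level white deck 75 mm above the bench (walls rise 12 mm above it) with three 15 mm holes at y = -60, 0, +60 mm, x = 0; one tool hangs in each, which in which varies.
- ball_tool_center (a point): another tool in the bin, stem 10 mm thick and 70 mm long, with a ball-shaped head 30 mm across; point at the centre of the ball, 30 mm above the deck. Not to be taken.
- disc_tool_center (a point): another tool in the bin, stem 10 mm thick and 70 mm long, with a thin round disc head 42 mm across; point at the centre of the disc, 25 mm above the deck. Not to be taken.
- reagent_mid (a point): loose glass bottle with a blue cap, 66 mm across, 150 mm tall; point half-way up. Bystander.
- jar_mid (a point): loose glass jar with a white lid, 76 mm across, 100 mm tall; point half-way up. Bystander.
- pot_mid (a point): loose small clear sample pot with a white lid, 42 mm across, 55 mm tall; point half-way up. Bystander.
- beaker_mid (a point): loose open glass beaker, 60 mm across, 70 mm tall; point half-way up. Bystander.

How it is judged:
By the outcome, as a careful person would: the job done as asked, in the order asked, and still so for the second after the job is handed in, while the arm keeps its last pose, push and grip.
It also fails if it takes over 48 s, if anything falls off the work surface, if the arm or the gripper's body presses on something with over 40 N, if the wrist force passes 120 N, or if a joint passes its speed limit or range.

### The arm

A 6-joint arm with a two-finger parallel gripper is mounted at the origin on the work surface. World frame = base frame: x ahead of the robot, y to its left, z up, the work surface at z = 0. Lengths are in m, angles in degrees, forces in N, time in s.
With the tool pointing down it reaches from about 0.375 to 0.9 m from the base axis. Payload 3.1 kg.
Tool frame: the origin (TCP) lies at the very end of the fingers, on their centre line; the grasp point (between the pads) lies 19 mm behind it (bot.grip_point_offset is the distance from the TCP to the grasp point, in m); z points along the fingers, x is the direction in which the jaws open and shut, and the axes are right-handed (so a half turn about z gives the same grasp; the last joint's range is limited). The gripper opens to 87 mm and grips with 3 to 60 N. Pads are 19 mm wide; open, the fingers measure 117 mm over their backs; the gripper's body (75 mm by 190 mm) begins 51 mm behind the grasp point.
Start: joints at [56.809, 30.224, 82.088, -0, 67.689, -10.227], TCP at [0.244, 0.575, 0.223] pointing down, gripper open.
Joint ranges: [-176.69, 176.69], [-43.24, 126.21], [12.49, 139.97], [-82, 262], [0, 151.66], [-163.58, 163.58]. Speed limits (degrees/s): [159.86, 159.86, 180, 180, 180, 180].

### API

Orientations are given as a 3x3 rotation matrix whose columns are the frame's x, y, z axes.
In Python, from rig import bot, capture, recognise, place_of gives the robot as it stands.
- The arm moves only by the tool send_rows, never from a script. Its argument "motion" is a list of rows, each a list of 2 entries, a list of its own where there are three numbers: the shift along the tool's x, y, z in mm, then the turn about the tool's z in rad. A call has exactly 5 rows; each row shifts and turns the pose as measured when the row begins, along the tool's axes as they then stand; what a row does not reach is not made up. A row lasts 1/12 s, in which the tool goes at most 41.7 mm and 7.16 degrees, less where a joint would pass 70% of its speed; a pose out of reach is approached as far as the arm can. A call with a gripper value outside its range is refused whole. "gripper" is the closure, from 0 (fully open) to 1 (shut), set as the call begins (left out, the last holds). The fingers move at their own pace and stop on an object; the grip force is fixed at half the most. Time passes only in rows, so rows that do not move let the fingers close, or fill a call up. It gives the time, the measured TCP pose, the force and the opening at its end, in the units of the state.
- bot.read_state(): the state, without advancing time (a new reading comes with each control period).
- capture(name): name is "scene" or "side" or "wrist"; returns a dict with "image" (420x560x3 uint8, blue, green, red), "fx", "fy", "cx", "cy" (pixels), "rvec" (rotation vector, rad) and "tvec" (3), from world to camera coordinates, as OpenCV has them. Camera axes: x right, y down, z forward; pixel columns grow to the right and rows downward; lengths in m; the calibration is good to about 2 mm. A picture is of the moment at which its call begins. There is no depth.
- bot.hand_in(): hands the job in, once; it reports no verdict.
Trained networks look in the newest picture that a camera, given by its name, has taken for a name from the list of things; names that differ only in an ending like _2 or _b are one class to them, and where a whole thing is asked for, a point or a joint stands for the part that bears it (a point fixed in the world has none). Each returns a list of dicts, best first, with "p" (0 to 1); they miss things now and then, are a little off and sometimes report something else, mostly with a low value. They report only what shows in the picture. A call takes as long as a camera call.
- recognise(camera, target): "xy" ([column, row] in pixels, amid what is visible of it).
- place_of(camera, target): "xy" ([column, row] in pixels: a listed point, or the origin of a listed thing).
The state is a dict: "time_s": time; "joint_positions": joint angles; "qvel": joint speeds; "tau": joint torques, N m; "position": TCP position; "tcp_rot": TCP orientation; "force": force on the tool from outside, world axes, zero at the start; "moment": the same for the moment, N m; "opening": opening from 0.0 (shut) to 1.0 (fully open).
Only numpy, scipy, OpenCV 4.12 (cv2) and the standard library are available. Lean on these libraries where they do the work, as an engineer would, in place of code of your own. Each camera call takes 0.05 s, during which the arm holds its last target.

## Working session

There is one attempt and no reset: what is moved stays moved. The work goes in short steps, Python scripts to look and compute and a tool call to move; the robot and the scene stay as the last step left them, time stands still between calls to the robot, and variables do not carry over. Pictures are saved under pics/ and viewed, and the job is handed in when it is done.

Besides the shell and the picture viewer there is one more tool, called as name(argument=value, ...), one argument or row to a line, values as JSON. send_rows: Moves the arm, as the interface text tells. Its arguments: {"type":"object","properties":{"motion":{"type":"array","items":{"type":"array"}},"gripper":{"type":"number"}},"required":["motion"]}

```bash
mkdir -p pics; ls; python3 - <<'E'
from rig import bot, capture, recognise, place_of
import cv2
for c in ["scene","side","wrist"]:
    d=capture(c); cv2.imwrite(f"pics/{c}0.png",d["image"])
    print(c,d["fx"],d["cx"],d["cy"],d["rvec"],d["tvec"])
    for t in ["stylus_grip","stylus_tip","reset_hole","heater","bin","ball_tool_center","disc_tool_center","reagent_mid","jar_mid","pot_mid","beaker_mid"]:
        r=place_of(c,t); print(t,[(x["xy"],round(x["p"],2)) for x in r[:2]])
s=bot.read_state();print(s)
E
```

```text
pics
scene 409.1178696207644 285.30788589104037 207.71165162916347 [ 0.80377764  2.43970601 -1.21560994] [ 0.44851578 -0.09484709  1.53613699]
stylus_grip [([359.8, 253.0], 0.71), ([231.3, 153.2], 0.24)]
stylus_tip [([323.6, 209.3], 0.29)]
reset_hole [([265.6, 191.3], 0.7)]
heater [([244.8, 212.9], 0.75)]
bin [([339.4, 270.3], 0.7), ([342.4, 242.4], 0.63)]
ball_tool_center [([342.7, 240.7], 0.44)]
disc_tool_center [([326.7, 231.1], 0.67)]
reagent_mid [([446.3, 302.7], 0.61), ([327.3, 233.3], 0.5)]
jar_mid [([339.7, 270.4], 0.72), ([236.7, 153.5], 0.71)]
pot_mid [([324.4, 210.3], 0.73)]
beaker_mid [([238.7, 255.5], 0.84)]
side 429.35224248466 278.2244834209723 208.5656386389444 [ 2.01889351 -0.5762292   0.3742929 ] [-0.475048    0.20296737  1.2814072 ]
stylus_grip [([232.9, 177.8], 0.64), ([312.8, 249.7], 0.51)]
stylus_tip []
reset_hole [([293.0, 218.8], 0.59)]
heater [([316.0, 248.8], 0.77)]
bin [([242.8, 208.3], 0.94)]
ball_tool_center [([238.2, 177.8], 0.61)]
disc_tool_center [([251.4, 193.1], 0.48)]
reagent_mid [([194.5, 170.3], 0.58)]
jar_mid [([338.8, 302.7], 0.67)]
pot_mid [([2
[... 421 characters left out ...]
  8.20874095e+01, -1.53708212e-03,
        6.76873005e+01, -1.02268015e+01]), 'qvel': array([ 0.02800667, -0.00217241,  0.11223911,  0.0274401 , -0.21027842,
       -0.15425353]), 'tau': array([ 3.43128786e-04, -4.39992106e+01, -1.76981378e+01,  6.32527331e-02,
        5.06513868e-02, -2.63084854e-05]), 'position': array([0.24381516, 0.57546893, 0.22254627]), 'tcp_rot': array([[ 3.90145345e-01,  9.20753283e-01,  3.44919780e-05],
       [ 9.20753284e-01, -3.90145346e-01,  7.39119778e-06],
       [ 2.02623543e-05,  2.88749606e-05, -9.99999999e-01]]), 'force': array([-0.22708759,  0.37360043,  0.01397034]), 'moment': array([ 0.0328082 , -0.02381279,  0.00811138]), 'opening': 0.9987549469601326}
```

View pics/scene0.png

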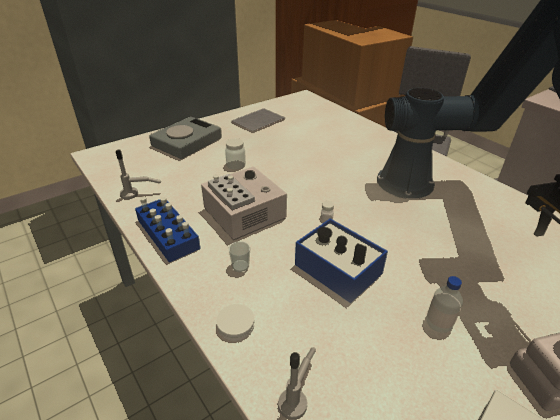

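View pics/side0.png

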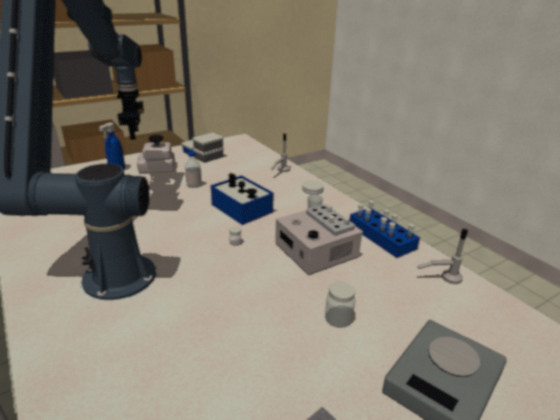

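View pics/wrist0.png

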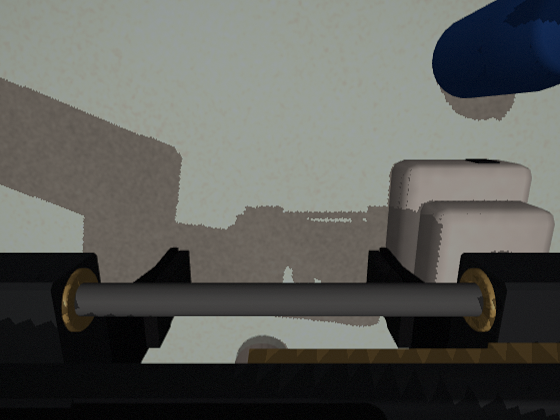

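```bash
cat > h.py <<'E'
import numpy as np, cv2
# first-look cameras
K={"scene":(409.11787,285.30789,207.71165,[0.80377764,2.43970601,-1.21560994],[0.44851578,-0.09484709,1.53613699]),
"side":(429.35224,278.22448,208.56564,[2.01889351,-0.5762292,0.3742929],[-0.475048,0.20296737,1.2814072])}
def ray(c,uv):
    f,cx,cy,r,t=K[c] if isinstance(c,str) else (c["fx"],c["cx"],c["cy"],c["rvec"],c["tvec"])
    R=cv2.Rodrigues(np.array(r,float))[0];o=-R.T@np.array(t,float).ravel()
    d=R.T@np.array([(uv[0]-cx)/f,(uv[1]-cy)/f,1.]);return o,d/np.linalg.norm(d)
def onz(c,uv,z):
    o,d=ray(c,uv);return o+d*(z-o[2])/d[2]
def tri(*obs):
    A=0;b=0
    for c,uv in obs:
        o,d=ray(c,uv);P=np.eye(3)-np.outer(d,d);A=A+P;b=b+P@o
    p=np.linalg.solve(A,b);return p
def proj(c,p):
    f,cx,cy,r,t=K[c] if isinstance(c,str) else (c["fx"],c["cx"],c["cy"],c["rvec"],c["tvec"])
    q=cv2.Rodrigues(np.array(r,float))[0]@np.array(p)+np.array(t).ravel();return np.array([f*q[0]/q[2]+cx,f*q[1]/q[2]+cy])
E
python3 - <<'E'
from h import *
np.set_printoptions(precision=4,suppress=True)
print("hole z",[onz(c,u,.106) for c,u in [("scene",(265.6,191.3)),("side",(293,218.8))]],tri(("scene",(265.6,191.3)),("side",(293,218.8))))
print("heater",[onz(c,u,0) for c,u in [("scene",(244.8,212.9)),("side",(316,248.8))]])
for z,u,v in [(.103,(359.8,253),(232.9,177.8)),(.105,(342.7,240.7),(238.2,177.8)),(.1,(326.7,231.1),(251.4,193.1)),(0,(342.4,242.4),(242.8,208.3)),(.0,(339.4,270.3),(242.8,208.3))]:
    print(z,onz("scene",u,z),onz("side",v,z),tri(("scene",u),("side",v)))
E
```

```text
hole z [array([ 0.5454, -0.1273,  0.106 ]), array([ 0.5368, -0.1275,  0.106 ])] [ 0.5413 -0.1272  0.1044]
heater [array([ 0.5876, -0.1906,  0.    ]), array([ 0.5974, -0.1833,  0.    ])]
0.103 [0.5052 0.2467 0.103 ] [0.5157 0.2536 0.103 ] [0.5109 0.2486 0.1069]
0.105 [0.5097 0.1863 0.105 ] [0.5315 0.2397 0.105 ] [0.5181 0.2014 0.1218]
0.1 [0.5137 0.1264 0.1   ] [0.5163 0.1096 0.1   ] [0.5162 0.1211 0.0964]
0 [0.4246 0.1103 0.    ] [0.5197 0.184  0.    ] [0.4757 0.1351 0.0406]
0.0 [0.5139 0.1925 0.    ] [0.5197 0.184  0.    ] [ 0.5177  0.1899 -0.001 ]
```

```bash
python3 - <<'E'
import cv2
from h import *
a=cv2.imread("pics/scene0.png")[205:305,285:395];b=cv2.imread("pics/side0.png")[165:225,200:280]
a=cv2.resize(a,None,fx=5,fy=5,interpolation=cv2.INTER_CUBIC)
b=cv2.resize(b,None,fx=5,fy=5,interpolation=cv2.INTER_CUBIC)
cv2.imwrite("pics/sz.png",a);cv2.imwrite("pics/dz.png",b)
from rig import bot,capture
d=capture("wrist");R=cv2.Rodrigues(np.array(d["rvec"]))[0];s=bot.read_state()
o=-R.T@np.array(d["tvec"]).ravel();T=s["tcp_rot"];print("cam in tcp",T.T@(o-s["position"]),"\n",(T.T@R.T).round(3))
E
```

```text
cam in tcp [-0.00074663 -0.07328831 -0.1621305 ] 
 [[ 1.     0.    -0.   ]
 [-0.     0.965  0.263]
 [ 0.    -0.263  0.965]]
```

View pics/sz.png

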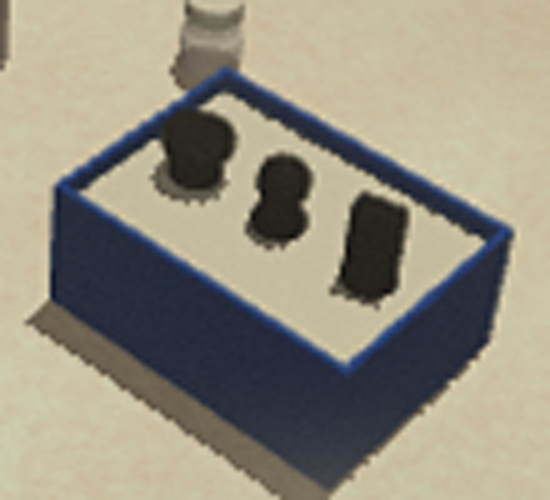

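View pics/dz.png

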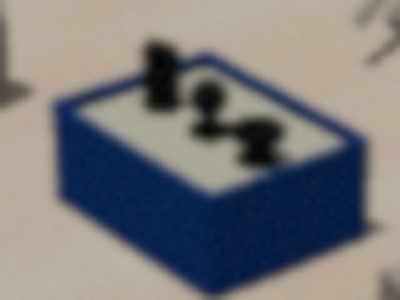

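```bash
python3 - <<'E'
from h import *
np.set_printoptions(precision=4,suppress=True)
C=[onz("scene",u,.087) for u in [(387.4,251.6),(354.4,278.6),(297.8,242),(330.6,219.2)]]
print(np.array(C),np.mean(C,0))
D=[onz("side",(200+x/5,165+y/5),.087) for x,y in [(57,102),(208,55),(365,143),(212,196)]]
print(np.array(D),np.mean(D,0))
for Q in (C,D):
  for i in range(4):
    e=Q[(i+1)%4]-Q[i];print(np.linalg.norm(e),np.degrees(np.arctan2(e[1],e[0])))
E
```

```text
[[0.4269 0.2755 0.087 ]
 [0.569  0.294  0.087 ]
 [0.5983 0.1037 0.087 ]
 [0.4567 0.0811 0.087 ]] [0.5127 0.1886 0.087 ]
[[0.4285 0.2637 0.087 ]
 [0.5692 0.2822 0.087 ]
 [0.5961 0.0885 0.087 ]
 [0.4588 0.0727 0.087 ]] [0.5132 0.1768 0.087 ]
0.14334052892082635 7.397241470843588
0.19244634606833586 -81.26700563385917
0.14337064278331912 -170.89973449554256
0.1967068057441992 98.71373524169216
0.14189727994792992 7.4961884739049225
0.19556914035562184 -82.09278422358724
0.1382414645076683 -173.44084607222806
0.19337002877986528 99.0007599045815
```

```bash
cat > plan.py <<'E'
import sys,numpy as np
from rig import bot
from scipy.spatial.transform import Rotation as Ro
def plan(target,yaw=None,n=5,maxmm=38,maxdeg=6.9):
    s=bot.read_state();p=s["position"].copy();T=s["tcp_rot"].copy();target=np.array(target,float)
    out=[]
    for i in range(n):
        k=n-i; d=target-p; st=d/k
        m=np.linalg.norm(st)*1000
        if m>maxmm: st*=maxmm/m
        cy=np.degrees(np.arctan2(T[1,0],T[0,0])); t=0
        if yaw is not None:
            t=np.clip(-((yaw-cy+180)%360-180)/k,-maxdeg,maxdeg)
        out.append([[float(x) for x in (T.T@st*1000).round(1)],round(float(np.radians(t)),3)])
        p=p+st;T=T@Ro.from_euler('z',t,degrees=True).as_matrix()
    for i in range(0,n,5): print(out[i:i+5])
    print("now",s["position"].round(4),"yaw",round(float(np.degrees(np.arctan2(s["tcp_rot"][1,0],s["tcp_rot"][0,0]))),2),"t",s["time_s"],"f",s["force"].round(2),"op",s["opening"])
E
python3 -c "
from plan import plan
plan([.505,.244,.223],8,15)"
```

```text
[[[-13.6, 24.7, -0.0], 0.069], [[-11.8, 25.5, -0.0], 0.069], [[-10.0, 26.3, -0.0], 0.069], [[-8.2, 26.9, -0.0], 0.069], [[-6.4, 27.4, -0.0], 0.069]]
[[[-4.5, 27.8, -0.0], 0.069], [[-2.5, 28.0, -0.0], 0.069], [[-0.6, 28.1, -0.0], 0.069], [[1.3, 28.1, -0.0], 0.069], [[3.2, 27.9, -0.0], 0.069]]
[[[5.2, 27.7, -0.0], 0.069], [[7.0, 27.2, -0.0], 0.069], [[8.9, 26.7, -0.0], 0.069], [[10.7, 26.0, -0.0], 0.069], [[12.5, 25.2, -0.0], 0.069]]
now [0.2438 0.5755 0.2225] yaw 67.03 t 1.85 f [ 0.48 -0.8   0.9 ] op 1.001465627203576
```

send_rows(
  motion=[
    [[-14,25,0],0.07],
    [[-12,26,0],0.07],
    [[-10,26,0],0.07],
    [[-8,27,0],0.07],
    [[-6,27,0],0.07],
  ],
)

```text
time_s: 2.27
position: [0.3298, 0.4659, 0.2223]
tcp_rot: [[0.686, 0.728, 0.001], [0.728, -0.686, 0.005], [0.004, -0.003, -1.0]]
force: [0.0, 0.9, -0.4]
opening: 1.0
```

send_rows(
  motion=[
    [[-5,28,0],0.07],
    [[-2,28,0],0.07],
    [[0,28,0],0.07],
    [[1,28,0],0.07],
    [[3,28,0],0.07],
  ],
)

```text
time_s: 2.68
position: [0.4183, 0.3485, 0.2226]
tcp_rot: [[0.901, 0.433, 0.002], [0.433, -0.901, 0.006], [0.005, -0.004, -1.0]]
force: [-0.6, 0.0, -0.0]
opening: 0.999
```

```bash
python3 -c "
from plan import plan
plan([.505,.244,.223],8,5)"
```

```text
[[[6.6, 26.3, -0.2], 0.062], [[8.2, 25.9, -0.2], 0.062], [[9.8, 25.3, -0.2], 0.062], [[11.3, 24.7, -0.2], 0.062], [[12.8, 23.9, -0.2], 0.062]]
now [0.4183 0.3485 0.2226] yaw 25.69 t 2.6833 f [-0.59  0.04 -0.03] op 0.9985422369408682
```

send_rows(
  motion=[
    [[7,27,0],0.063],
    [[8,26,0],0.063],
    [[10,26,0],0.063],
    [[11,25,0],0.063],
    [[13,24,0],0.063],
  ],
)

```text
time_s: 3.1
position: [0.5088, 0.2355, 0.2231]
tcp_rot: [[0.993, 0.116, 0.004], [0.116, -0.993, 0.006], [0.004, -0.006, -1.0]]
force: [-0.3, 0.2, -0.7]
opening: 0.995
```

send_rows(
  motion=[
    [[0,0,0],0],
    [[0,0,0],0],
    [[0,0,0],0],
    [[0,0,0],0],
    [[0,0,0],0],
  ],
)

```text
time_s: 3.52
position: [0.5125, 0.2318, 0.2233]
tcp_rot: [[0.994, 0.109, 0.007], [0.109, -0.994, 0.006], [0.007, -0.005, -1.0]]
force: [-0.4, 0.5, -0.1]
opening: 1.004
```

```bash
python3 - <<'E'
from rig import *
import cv2,pickle
d=capture("wrist");cv2.imwrite("pics/w1.png",d["image"]);d["s"]=bot.read_state();pickle.dump(d,open("w1.pkl","wb"))
s=d["s"];print(s["position"],s["tcp_rot"].round(4).tolist(),s["qvel"].round(2))
for t in ["stylus_grip","bin","ball_tool_center","disc_tool_center"]:
    print(t,place_of("wrist",t))
E
```

```text
[0.51223137 0.23193265 0.22332559] [[0.994, 0.1094, 0.0064], [0.1094, -0.994, 0.0059], [0.007, -0.0051, -1.0]] [ 0.09  0.03  0.01 -0.12 -0.11  0.02]
stylus_grip [{'xy': [268.2, 190.8], 'p': 0.9}]
bin [{'xy': [275.2, 227.4], 'p': 0.89}]
ball_tool_center [{'xy': [271.7, 264.7], 'p': 0.95}]
disc_tool_center [{'xy': [278.9, 317.7], 'p': 0.7}]
```

View pics/w1.png

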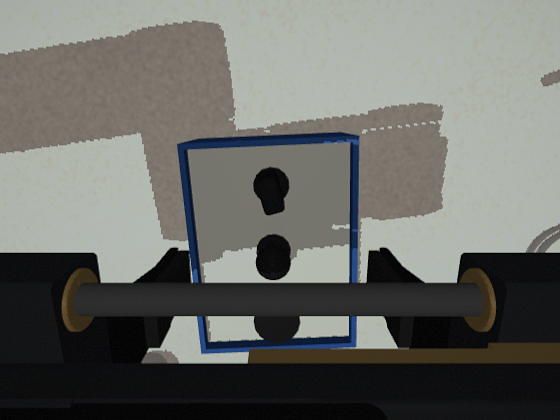

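```bash
python3 - <<'E'
import cv2,pickle,numpy as np
from h import *
d=pickle.load(open("w1.pkl","rb"))
im=d["image"]
a=im[155:225,230:310]
a=np.clip(a.astype(float)*3,0,255).astype(np.uint8)
cv2.imwrite("pics/w1z.png",cv2.resize(a,None,fx=8,fy=8,interpolation=cv2.INTER_CUBIC))
print(onz(d,(268.2,190.8),.103),onz(d,(271.7,264.7),.105),onz(d,(275.2,227.4),0))
for z,uvs in [(.087,[(181,143),(357,134),(354,346),(203,352)])]:
    Q=[onz(d,u,z) for u in uvs];print(np.array(Q).round(4))
E
```

```text
[0.50198786 0.24544468 0.103     ] [0.51141485 0.18279384 0.105     ] [0.51414764 0.18375344 0.        ]
[[0.4267 0.2743 0.087 ]
 [0.5695 0.2972 0.087 ]
 [0.5997 0.0997 0.087 ]
 [0.4555 0.0779 0.087 ]]
```

View pics/w1z.png

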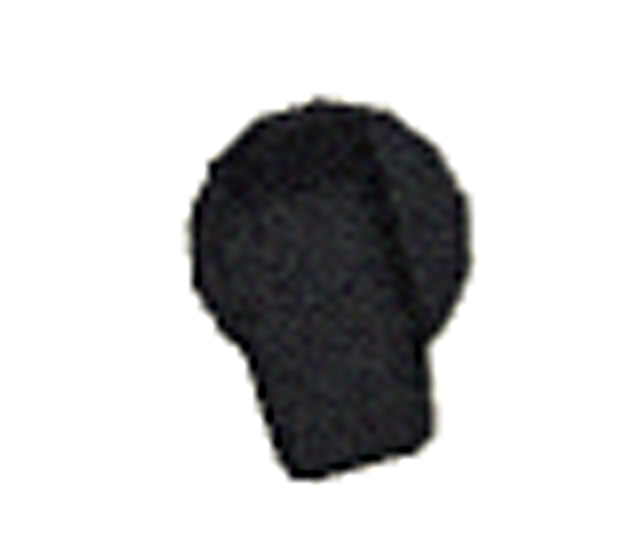

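```bash
cat > fit.py <<'E'
import cv2,pickle,numpy as np
from scipy.optimize import minimize
from h import *
def pts(z,w,t,yaw,x,y):
    c,s=np.cos(yaw),np.sin(yaw)
    return [[x+c*a-s*b,y+s*a+c*b,z] for a in(-t/2,t/2) for b in(-w/2,w/2)]
def render(d,x,y,yaw,sc=8,roi=(230,155,80,70)):
    m=np.zeros((roi[3]*sc,roi[2]*sc),np.uint8)
    def hull(P):
        q=np.array([((proj(d,p)-np.array(roi[:2])+.5)*sc) for p in P])
        cv2.fillConvexPoly(m,cv2.convexHull(q.astype(np.float32)).astype(np.int32),255)
    hull(pts(.080,.028,.016,yaw,x,y)+pts(.127,.028,.016,yaw,x,y))
    hull([[x+.016*np.cos(a),y+.016*np.sin(a),z] for a in np.linspace(0,6.28,40) for z in(.075,.080)])
    return cv2.resize(m,(roi[2],roi[3]),interpolation=cv2.INTER_AREA)/255.
def fit(d,x0,y0,roi=(230,155,80,70),thr=60):
    g=d["image"][roi[1]:roi[1]+roi[3],roi[0]:roi[0]+roi[2]].max(2).astype(float)
    M=np.clip((110-g)/60,0,1)
    best=None
    f=lambda v:np.abs(render(d,v[0]/1000,v[1]/1000,np.radians(v[2]),roi=roi)-M).sum()
    for yaw in range(-80,100,20):
        r=minimize(f,[x0*1000,y0*1000,yaw],method="Nelder-Mead",options=dict(initial_simplex=[[x0*1000,y0*1000,yaw],[x0*1000+4,y0*1000,yaw],[x0*1000,y0*1000+4,yaw],[x0*1000,y0*1000,yaw+10]],maxiter=120))
        print(yaw,r.x.round(1),round(r.fun,1))
        if best is None or r.fun<best.fun: best=r
    return best,M.sum()
if __name__=="__main__":
    d=pickle.load(open("w1.pkl","rb"));b,n=fit(d,.502,.245);print(b.x,b.fun,n)
E
time python3 fit.py
```

```text
-80 [ 503.8  246.2 -159.8] 78.0
-60 [503.7 245.9  22. ] 79.7
-40 [503.7 246.1  21.3] 77.7
-20 [503.8 246.1  19.9] 77.6
0 [503.7 246.2  20.3] 77.3
20 [503.7 246.3  21.7] 78.9
40 [503.8 246.2  20.6] 79.0
60 [503.7 246.1  21.3] 77.7
80 [503.7 246.2  20.3] 77.2
[503.72750526 246.18276806  20.2923861 ] 77.2392156862745 1285.5
real	0m6.717s
user	0m6.603s
sys	0m0.206s
```

```bash
python3 -c "
from plan import plan
plan([.5037,.2462,.150],20.5,5)"
```

```text
[[[-1.6, -3.0, 14.7], -0.05], [[-1.4, -3.1, 14.7], -0.05], [[-1.3, -3.2, 14.7], -0.05], [[-1.1, -3.2, 14.7], -0.05], [[-1.0, -3.3, 14.7], -0.05]]
now [0.5127 0.2316 0.2234] yaw 6.25 t 3.7667 f [0.61 0.75 0.26] op 0.9998782416472808
```

send_rows(
  motion=[
    [[-1.6,-3,15],-0.05],
    [[-1.4,-3,15],-0.05],
    [[-1.3,-3,15],-0.05],
    [[-1,-3,14],-0.05],
    [[-1,-3,12],-0.05],
  ],
  gripper=0.35,
)

```text
time_s: 4.18
position: [0.507, 0.248, 0.1542]
tcp_rot: [[0.931, 0.364, 0.018], [0.364, -0.932, 0.008], [0.02, -0.001, -1.0]]
force: [0.3, 0.3, -0.0]
opening: 0.712
```

```bash
python3 -c "
from plan import plan
plan([.5037,.2462,.140],20.5,5)"
```

```text
[[[-0.8, 0.1, 2.8], 0.003], [[-0.8, 0.1, 2.8], 0.003], [[-0.8, 0.1, 2.8], 0.003], [[-0.8, 0.1, 2.8], 0.003], [[-0.8, 0.1, 2.8], 0.003]]
now [0.507  0.248  0.1542] yaw 21.33 t 4.1833 f [ 0.28  0.35 -0.03] op 0.7117805385491154
```

send_rows(
  motion=[
    [[-2,0,2],0],
    [[-1,0,2],0],
    [[0,0,0],0],
    [[0,0,0],0],
    [[0,0,0],0],
  ],
)

```text
time_s: 4.6
position: [0.5023, 0.2475, 0.1487]
tcp_rot: [[0.932, 0.363, 0.014], [0.363, -0.932, 0.007], [0.016, -0.002, -1.0]]
force: [-0.6, 0.0, 0.0]
opening: 0.649
```

```bash
python3 -c "
from plan import plan
plan([.5037,.2462,.140],20.5,5)
from rig import bot;print(bot.read_state()['tcp_rot'][:,2])"
```

```text
[[[0.1, 0.3, 1.7], 0.003], [[0.1, 0.3, 1.7], 0.003], [[0.2, 0.3, 1.7], 0.003], [[0.2, 0.3, 1.7], 0.003], [[0.2, 0.3, 1.7], 0.003]]
now [0.5023 0.2475 0.1487] yaw 21.3 t 4.6 f [-0.58  0.02  0.05] op 0.6489833521161663
[ 0.01439212  0.00736878 -0.99986928]
```

```bash
python3 -c "
from plan import plan
plan([.5037,.2462,.090],20.5,10)"
```

```text
[[[-0.0, 0.2, 5.9], 0.001], [[-0.0, 0.2, 5.9], 0.001], [[-0.0, 0.2, 5.9], 0.001], [[-0.0, 0.2, 5.9], 0.001], [[-0.0, 0.2, 5.9], 0.001]]
[[[-0.0, 0.2, 5.9], 0.001], [[-0.0, 0.2, 5.9], 0.001], [[-0.0, 0.2, 5.9], 0.001], [[-0.0, 0.2, 5.9], 0.001], [[-0.0, 0.2, 5.9], 0.001]]
now [0.5023 0.2475 0.1487] yaw 21.3 t 4.6 f [-0.58  0.02  0.05] op 0.6489833521161663
```

send_rows(
  motion=[
    [[0,0.2,7],0],
    [[0,0.2,7],0],
    [[0,0.2,7],0],
    [[0,0.2,6],0],
    [[0,0.2,4],0],
  ],
)

```text
time_s: 5.02
position: [0.5059, 0.247, 0.1179]
tcp_rot: [[0.932, 0.362, 0.022], [0.362, -0.932, 0.009], [0.023, -0.001, -1.0]]
force: [0.2, 0.6, 0.4]
opening: 0.649
```

```bash
python3 -c "
from plan import plan
plan([.5037,.2462,.090],20.5,5)
from rig import bot;print(bot.read_state()['tcp_rot'][:,2])"
```

```text
[[[-0.6, -0.0, 5.6], 0.002], [[-0.6, -0.0, 5.6], 0.002], [[-0.6, -0.0, 5.6], 0.002], [[-0.6, -0.0, 5.6], 0.002], [[-0.6, -0.0, 5.6], 0.002]]
now [0.5059 0.247  0.1179] yaw 21.21 t 5.0167 f [0.15 0.64 0.43] op 0.6487279571485522
[ 0.02153835  0.00916915 -0.99972598]
```

send_rows(
  motion=[
    [[-1,0,6],0],
    [[-1,0,6],0],
    [[-1,0,6],0],
    [[-1,0,5],0],
    [[-0.5,0,3],0],
  ],
)

```text
time_s: 5.43
position: [0.5013, 0.2451, 0.0876]
tcp_rot: [[0.932, 0.361, 0.019], [0.361, -0.932, 0.008], [0.021, -0.001, -1.0]]
force: [-0.5, 0.4, 0.1]
opening: 0.646
```

send_rows(
  motion=[
    [[0,0,2],0],
    [[0,0,0],0],
    [[0,0,0],0],
    [[0,0,0],0],
    [[0,0,0],0],
  ],
)

```text
time_s: 5.85
position: [0.5008, 0.245, 0.0845]
tcp_rot: [[0.932, 0.362, 0.018], [0.361, -0.932, 0.008], [0.019, -0.001, -1.0]]
force: [-0.7, -0.1, -0.5]
opening: 0.652
```

```bash
python3 -c "
from plan import plan
plan([.5037,.2462,.088],20.5,5)
from rig import *;print(bot.read_state()['tcp_rot'][:,2])
import cv2;cv2.imwrite('pics/w2.png',capture('wrist')['image'])
"
```

```text
[[[0.6, -0.0, -0.7], 0.002], [[0.6, -0.0, -0.7], 0.002], [[0.6, -0.0, -0.7], 0.002], [[0.6, -0.0, -0.7], 0.002], [[0.6, -0.0, -0.7], 0.002]]
now [0.5008 0.245  0.0845] yaw 21.19 t 5.85 f [-0.74 -0.09 -0.53] op 0.6517094499475263
[ 0.01771665  0.00816124 -0.99980974]
```

View pics/w2.png

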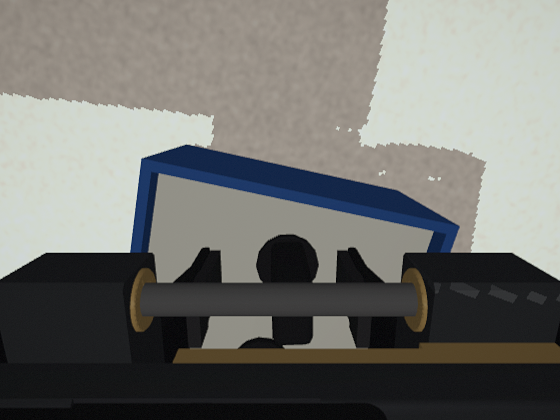

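send_rows(
  motion=[
    [[1.5,0,-1.5],0],
    [[1.5,0,-1],0],
    [[0,0,0],0],
    [[0,0,0],0],
    [[0,0,0],0],
  ],
)

```text
time_s: 6.32
position: [0.5049, 0.2465, 0.0885]
tcp_rot: [[0.932, 0.362, 0.021], [0.361, -0.932, 0.009], [0.022, -0.001, -1.0]]
force: [0.5, 0.1, -0.5]
opening: 0.649
```

send_rows(
  motion=[
    [[0,0,0],0],
    [[0,0,0],0],
    [[0,0,0],0],
    [[0,0,0],0],
    [[0,0,0],0],
  ],
  gripper=1,
)

```text
time_s: 6.73
position: [0.5047, 0.2465, 0.0885]
tcp_rot: [[0.932, 0.362, 0.02], [0.361, -0.932, 0.009], [0.022, -0.001, -1.0]]
force: [-0.3, -0.0, 0.2]
opening: 0.355
```

send_rows(
  motion=[
    [[0,0,0],0],
    [[0,0,0],0],
    [[0,0,0],0],
    [[0,0,0],0],
    [[0,0,0],0],
  ],
)

```text
time_s: 7.15
position: [0.5047, 0.2465, 0.0884]
tcp_rot: [[0.932, 0.362, 0.02], [0.361, -0.932, 0.009], [0.022, -0.001, -1.0]]
force: [0.4, -0.3, 0.3]
opening: 0.182
```

```bash
python3 -c "
from plan import plan
plan([.5037,.2462,.088],20.5,5)
from rig import *;print(bot.read_state()['tcp_rot'][:,2])
import cv2;cv2.imwrite('pics/w3.png',capture('wrist')['image'])
"
```

```text
[[[-0.2, -0.0, 0.1], 0.002], [[-0.2, -0.0, 0.1], 0.002], [[-0.2, -0.0, 0.1], 0.002], [[-0.2, -0.0, 0.1], 0.002], [[-0.2, -0.0, 0.1], 0.002]]
now [0.5047 0.2465 0.0884] yaw 21.2 t 7.15 f [ 0.36 -0.25  0.33] op 0.18182771219405575
[ 0.02012283  0.00878017 -0.99975896]
```

View pics/w3.png

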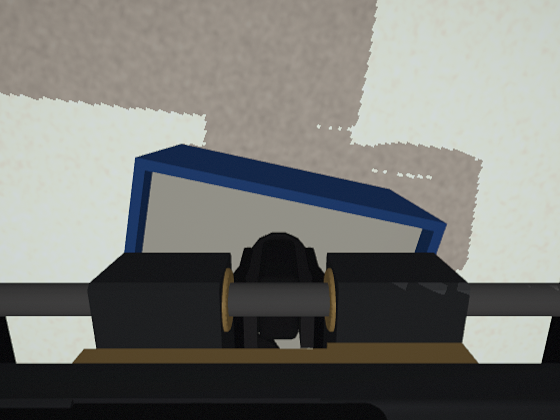

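send_rows(
  motion=[
    [[0,0,-4],0],
    [[0,0,-6],0],
    [[0,0,-10],0],
    [[0,0,-14],0],
    [[0,0,-16],0],
  ],
)

```text
time_s: 7.62
position: [0.5007, 0.2451, 0.1383]
tcp_rot: [[0.932, 0.361, 0.011], [0.361, -0.932, 0.006], [0.013, -0.002, -1.0]]
force: [0.7, 0.4, -0.8]
opening: 0.178
```

send_rows(
  motion=[
    [[0,0,-20],0],
    [[0,0,-25],0],
    [[0,0,-22],0],
    [[0,0,-15],0],
    [[0,0,-5],0],
  ],
)

```text
time_s: 8.03
position: [0.5, 0.2447, 0.2356]
tcp_rot: [[0.932, 0.362, 0.017], [0.362, -0.932, 0.008], [0.019, -0.001, -1.0]]
force: [0.2, 0.9, -1.0]
opening: 0.182
```

```bash
python3 - <<'E'
from plan import plan
plan([.542,-.127,.230],None,20)
from rig import *;print(bot.read_state()['tcp_rot'][:,2])
import cv2
for c in ("scene","side"):
    d=capture(c);cv2.imwrite(f'pics/{c}3.png',d['image'])
cv2.imwrite('pics/w4.png',capture('wrist')['image'])
E
```

```text
[[[-4.8, 18.1, 0.2], 0.0], [[-4.8, 18.1, 0.2], 0.0], [[-4.8, 18.1, 0.2], 0.0], [[-4.8, 18.1, 0.2], 0.0], [[-4.8, 18.1, 0.2], 0.0]]
[[[-4.8, 18.1, 0.2], 0.0], [[-4.8, 18.1, 0.2], 0.0], [[-4.8, 18.1, 0.2], 0.0], [[-4.8, 18.1, 0.2], 0.0], [[-4.8, 18.1, 0.2], 0.0]]
[[[-4.8, 18.1, 0.2], 0.0], [[-4.8, 18.1, 0.2], 0.0], [[-4.8, 18.1, 0.2], 0.0], [[-4.8, 18.1, 0.2], 0.0], [[-4.8, 18.1, 0.2], 0.0]]
[[[-4.8, 18.1, 0.2], 0.0], [[-4.8, 18.1, 0.2], 0.0], [[-4.8, 18.1, 0.2], 0.0], [[-4.8, 18.1, 0.2], 0.0], [[-4.8, 18.1, 0.2], 0.0]]
now [0.5    0.2447 0.2356] yaw 21.2 t 8.0333 f [ 0.2   0.93 -1.01] op 0.1822763532422496
[ 0.01717609  0.00795755 -0.99982081]
```

View pics/side3.png

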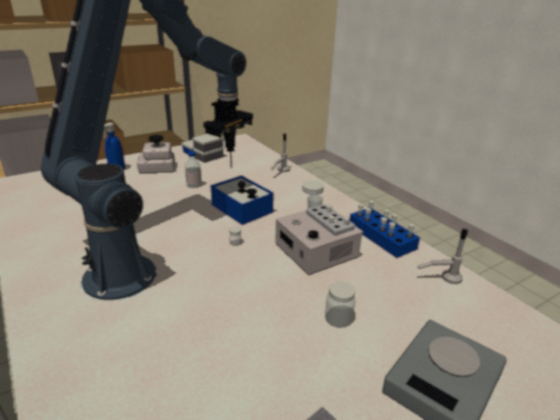

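View pics/scene3.png

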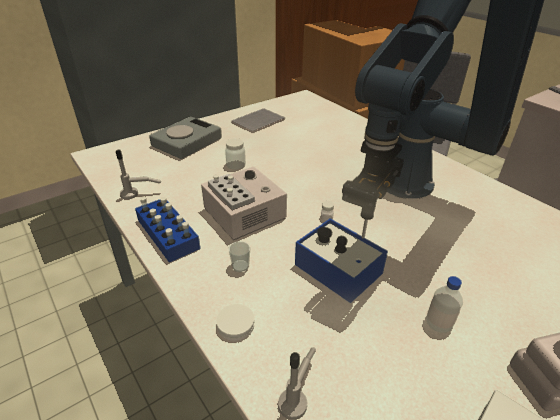

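send_rows(
  motion=[
    [[-4,15,-1],0],
    [[-6,27,-1],0],
    [[-6,27,-1],0],
    [[-6,27,-1],0],
    [[-6,27,-1],0],
  ],
)

```text
time_s: 8.6
position: [0.5113, 0.1202, 0.2296]
tcp_rot: [[0.929, 0.371, -0.003], [0.371, -0.929, 0.008], [0.001, -0.008, -1.0]]
force: [0.1, -0.4, -0.0]
opening: 0.178
```

send_rows(
  motion=[
    [[-6,27,-1],0],
    [[-6,27,-1],0],
    [[-6,27,-1],0],
    [[-6,27,-1],0],
    [[-6,27,-1],0],
  ],
)

```text
time_s: 9.02
position: [0.5276, -0.022, 0.2246]
tcp_rot: [[0.928, 0.371, -0.022], [0.371, -0.928, 0.011], [-0.016, -0.018, -1.0]]
force: [1.1, 0.5, -0.4]
opening: 0.181
```

```bash
python3 - <<'E'
from plan import plan
plan([.555,-.164,.245],None,5)
from rig import *;print(bot.read_state()['tcp_rot'][:,2])
E
```

```text
[[[-5.5, 28.3, -4.5], 0.0], [[-5.5, 28.3, -4.5], 0.0], [[-5.5, 28.3, -4.5], 0.0], [[-5.5, 28.3, -4.5], 0.0], [[-5.5, 28.3, -4.5], 0.0]]
now [ 0.5276 -0.022   0.2246] yaw 21.81 t 9.0167 f [ 1.08  0.5  -0.35] op 0.18100624603563098
[-0.02172359  0.01088288 -0.99970478]
```

send_rows(
  motion=[
    [[-5,26,-6],0],
    [[-5,26,-6],0],
    [[-5,26,-5],0],
    [[-5,24,-4],0],
    [[-4,18,-4],0],
  ],
)

```text
time_s: 9.43
position: [0.5447, -0.149, 0.2377]
tcp_rot: [[0.929, 0.368, -0.042], [0.369, -0.929, 0.018], [-0.032, -0.033, -0.999]]
force: [0.7, 0.0, -0.9]
opening: 0.181
```

send_rows(
  motion=[
    [[0,5,-2],0],
    [[0,2,0],0],
    [[0,0,0],0],
    [[0,0,0],0],
    [[0,0,0],0],
  ],
)

```text
time_s: 9.85
position: [0.5449, -0.1564, 0.2336]
tcp_rot: [[0.93, 0.363, -0.052], [0.365, -0.931, 0.024], [-0.039, -0.041, -0.998]]
force: [-0.3, -1.1, -0.4]
opening: 0.183
```

```bash
python3 - <<'E'
from rig import *
import cv2,pickle
from h import *
d=capture("wrist");cv2.imwrite("pics/w5.png",d["image"]);d["s"]=bot.read_state();pickle.dump(d,open("w5.pkl","wb"))
s=d["s"];print(s["time_s"],s["position"],s["tcp_rot"].round(4).tolist())
for t in ["reset_hole","stylus_tip"]:
    r=place_of("wrist",t);print(t,r)
    if r and t=="reset_hole":print(onz(d,r[0]["xy"],.106))
E
```

```text
9.9 [ 0.54473619 -0.15605115  0.233634  ] [[0.9301, 0.3637, -0.0519], [0.3652, -0.9306, 0.0243], [-0.0395, -0.0416, -0.9984]]
reset_hole [{'xy': [280.7, 190.4], 'p': 0.87}]
[ 0.53377928 -0.1407477   0.106     ]
stylus_tip [{'xy': [277.2, 219.9], 'p': 0.83}]
```

View pics/w5.png

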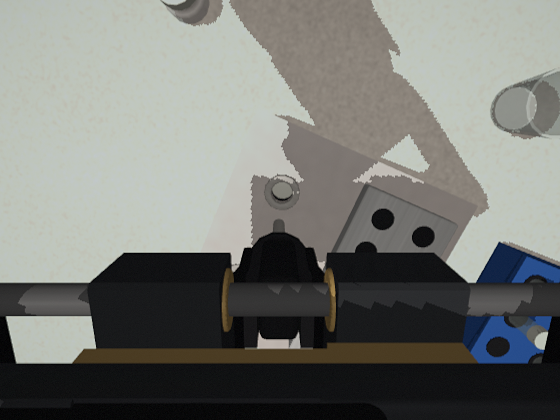

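```bash
python3 - <<'E'
import pickle
from rig import *
from h import *
d=pickle.load(open("w5.pkl","rb"));s=d["s"]
tip=s["position"]+.0834*s["tcp_rot"][:,2];print("tip",tip,proj(d,tip))
R=cv2.Rodrigues(np.array(d["rvec"]))[0];o=-R.T@np.array(d["tvec"]).ravel();T=s["tcp_rot"]
print("cam in tcp",T.T@(o-s["position"]),"\n",(T.T@R.T).round(4))
for c in("scene","side"):
    k=capture(c);cv2.imwrite(f"pics/{c}5.png",k["image"]);pickle.dump(k,open(f"{c}5.pkl","wb"))
    print(c,k["rvec"],k["tvec"])
    for h in [(.5338,-.1407,.106),(.541,-.127,.106)]: print(h,proj(k,h))
    print("tip",proj(k,tip),"tcp",proj(k,s["position"]))
    u,v=proj(k,(.5338,-.1407,.106)).astype(int)
    a=k["image"][v-45:v+45,u-55:u+55]
    cv2.imwrite(f"pics/{c}5z.png",cv2.resize(a,None,fx=6,fy=6,interpolation=cv2.INTER_CUBIC));print(u-55,v-45)
E
```

```text
tip [ 0.54040415 -0.15402047  0.15037135] [280.46803068 220.63016634]
cam in tcp [-0.00151137 -0.0720599  -0.16204541] 
 [[ 1.000e+00 -4.000e-04 -0.000e+00]
 [ 4.000e-04  9.646e-01  2.636e-01]
 [-1.000e-04 -2.636e-01  9.646e-01]]
scene [ 0.80377764  2.43970601 -1.21560994] [ 0.44851578 -0.09484709  1.53613699]
(0.5338, -0.1407, 0.106) [266.19324355 188.16159369]
(0.541, -0.127, 0.106) [266.80038146 190.88650052]
tip [261.86675714 175.12657056] tcp [259.81208796 151.73286313]
211 143
side [ 2.01889351 -0.5762292   0.3742929 ] [-0.475048    0.20296737  1.2814072 ]
(0.5338, -0.1407, 0.106) [294.53575898 220.82451697]
(0.541, -0.127, 0.106) [293.96397053 218.39890811]
tip [299.27199459 210.07796415] tcp [302.15808345 186.34904374]
239 175
```

View pics/scene5z.png

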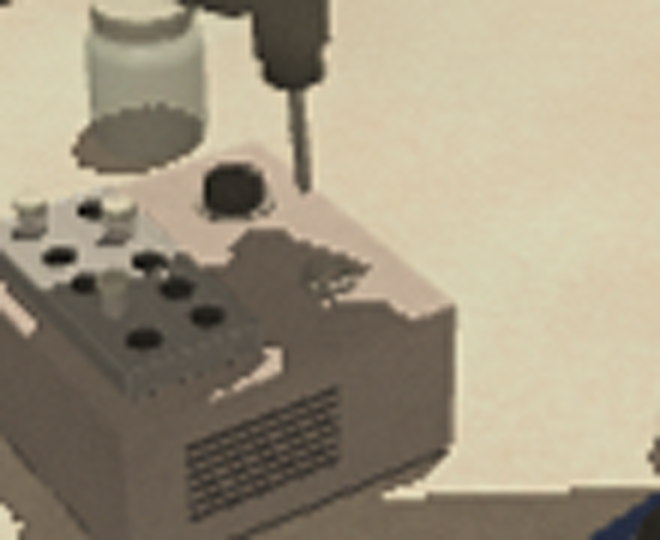

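View pics/side5z.png

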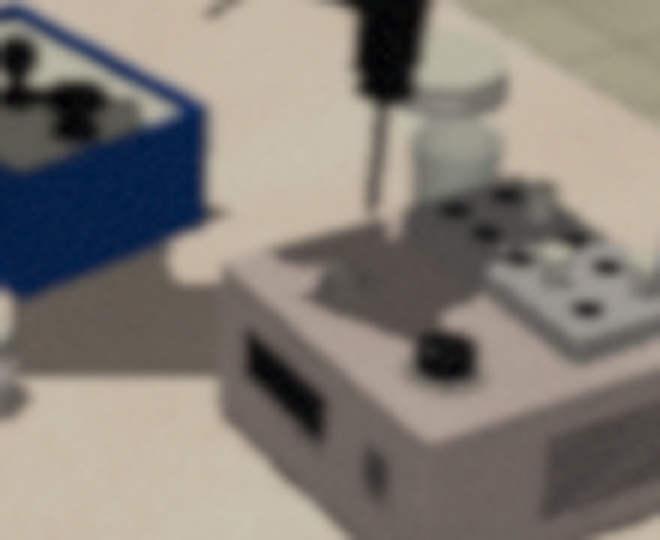

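```bash
python3 - <<'E'
import cv2
a=cv2.imread("pics/scene0.png")[165:225,215:295];b=cv2.imread("pics/side0.png")[195:255,265:345]
cv2.imwrite("pics/hz.png",cv2.resize(a,None,fx=8,fy=8,interpolation=cv2.INTER_CUBIC))
cv2.imwrite("pics/hd.png",cv2.resize(b,None,fx=8,fy=8,interpolation=cv2.INTER_CUBIC))
c=cv2.imread("pics/w5.png")[160:240,230:330]
cv2.imwrite("pics/hw.png",cv2.resize(c,None,fx=7,fy=7,interpolation=cv2.INTER_CUBIC))
E
```

```text
(no output)
```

View pics/hz.png

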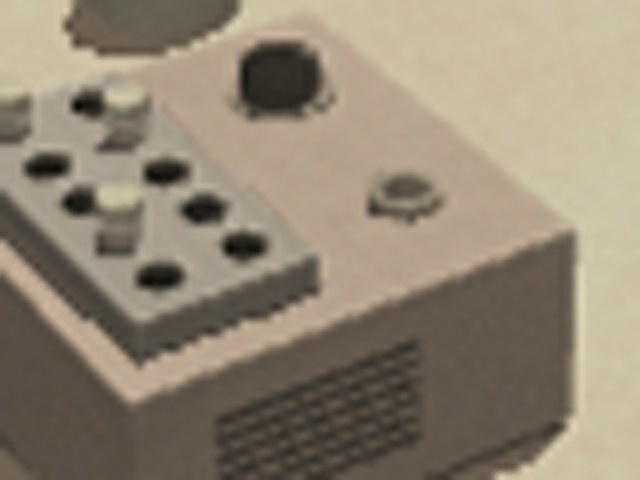

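View pics/hd.png

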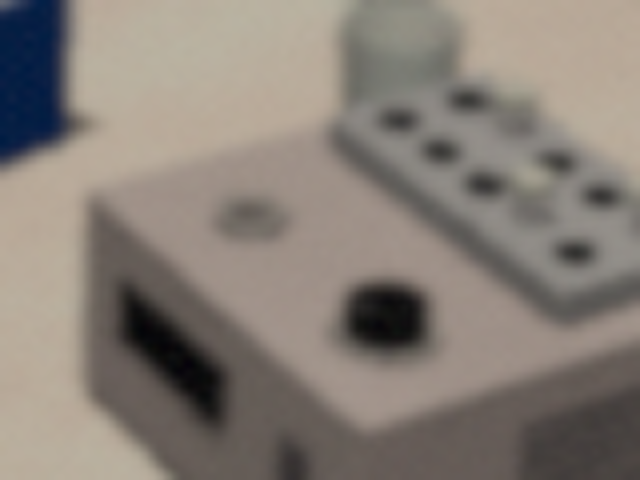

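View pics/hw.png

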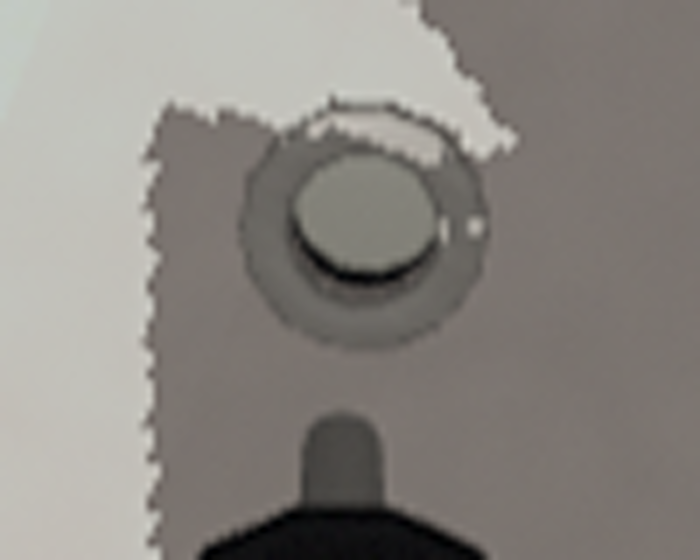

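```bash
python3 - <<'E'
import pickle
from h import *
np.set_printoptions(precision=4,suppress=True)
d=pickle.load(open("w5.pkl","rb"))
print(onz(d,(282,192.5),.106),onz("scene",(265.6,188.5),.106),onz("side",(296.5,221.5),.106))
s=d["s"];print("tip px",proj(d,s["position"]+.0834*s["tcp_rot"][:,2]), "obs ~",(230+342/7,160+412/7))
# tip bottom edge: far rim of stem at top of the outline
E
```

```text
[ 0.5354 -0.142   0.106 ] [ 0.5364 -0.1402  0.106 ] [ 0.5369 -0.1474  0.106 ]
tip px [280.468  220.6302] obs ~ (278.85714285714283, 218.85714285714286)
```

send_rows(
  motion=[
    [[0,-20,0],0],
    [[0,-27,0],0],
    [[0,-27,0],0],
    [[0,-5,0],0],
    [[0,0,0],0],
  ],
)

```text
time_s: 10.52
position: [0.5168, -0.0814, 0.2383]
tcp_rot: [[0.931, 0.363, -0.046], [0.364, -0.931, 0.021], [-0.036, -0.036, -0.999]]
force: [0.1, 0.1, -0.2]
opening: 0.184
```

send_rows(
  motion=[
    [[0,0,0],0],
    [[0,3,0],0],
    [[0,5,0],0],
    [[0,5,0],0],
    [[0,5,0],0],
  ],
)

```text
time_s: 10.93
position: [0.526, -0.1016, 0.2385]
tcp_rot: [[0.93, 0.364, -0.043], [0.365, -0.931, 0.018], [-0.033, -0.032, -0.999]]
force: [0.9, -0.1, 0.1]
opening: 0.184
```

send_rows(
  motion=[
    [[0,5,0],0],
    [[0,5,0],0],
    [[0,5,0],0],
    [[0,5,0],0],
    [[0,5,0],0],
  ],
)

```text
time_s: 11.35
position: [0.5369, -0.1305, 0.237]
tcp_rot: [[0.932, 0.361, -0.042], [0.362, -0.932, 0.017], [-0.033, -0.032, -0.999]]
force: [0.1, -0.4, -1.5]
opening: 0.185
```

```bash
python3 - <<'E'
from plan import plan
plan([.5404,-.1425,.202],None,10)
E
```

```text
[[[0.0, 1.4, 3.5], 0.0], [[0.0, 1.4, 3.5], 0.0], [[0.0, 1.4, 3.5], 0.0], [[0.0, 1.4, 3.5], 0.0], [[0.0, 1.4, 3.5], 0.0]]
[[[0.0, 1.4, 3.5], 0.0], [[0.0, 1.4, 3.5], 0.0], [[0.0, 1.4, 3.5], 0.0], [[0.0, 1.4, 3.5], 0.0], [[0.0, 1.4, 3.5], 0.0]]
now [ 0.5369 -0.1305  0.237 ] yaw 21.21 t 11.35 f [ 0.12 -0.44 -1.47] op 0.18474392719106653
```

send_rows(
  motion=[
    [[0,1.4,4],0],
    [[0,1.4,4],0],
    [[0,1.4,4],0],
    [[0,1.4,4],0],
    [[0,1.4,4],0],
  ],
)

```text
time_s: 11.77
position: [0.5394, -0.1384, 0.2153]
tcp_rot: [[0.932, 0.36, -0.041], [0.361, -0.933, 0.017], [-0.032, -0.031, -0.999]]
force: [0.3, -0.4, -0.9]
opening: 0.179
```

send_rows(
  motion=[
    [[0,1.2,4],0],
    [[0,1,3],0],
    [[0,0,2],0],
    [[0,0,0],0],
    [[0,0,0],0],
  ],
)

```text
time_s: 12.18
position: [0.5387, -0.1395, 0.2033]
tcp_rot: [[0.932, 0.36, -0.045], [0.361, -0.932, 0.019], [-0.035, -0.034, -0.999]]
force: [0.8, -0.2, -2.1]
opening: 0.181
```

```bash
cat > chk.py <<'E'
import sys,pickle
from rig import *
from h import *
np.set_printoptions(precision=4,suppress=True)
n=sys.argv[1]
d=capture("wrist");s=bot.read_state();d["s"]=s;pickle.dump(d,open(n+".pkl","wb"))
c=d["image"][150:250,220:340]
cv2.imwrite(f"pics/{n}.png",cv2.resize(c,None,fx=6,fy=6,interpolation=cv2.INTER_CUBIC))
tip=s["position"]+.0834*s["tcp_rot"][:,2]
f=lambda p:((proj(d,p)-[220,150])*6+2.5).round()
print(s["time_s"],"pos",s["position"],"z",s["tcp_rot"][:,2],"tip",tip,"F",s["force"])
print("crop px tip",f(tip),"hole",f((.536,-.1415,.106)))
E
python3 chk.py w6
```

```text
12.2333 pos [ 0.5387 -0.1395  0.2034] z [-0.0448  0.0187 -0.9988] tip [ 0.535  -0.1379  0.1201] F [ 0.1023 -0.423  -0.6579]
crop px tip [365. 429.] hole [366. 429.]
```

View pics/w6.png

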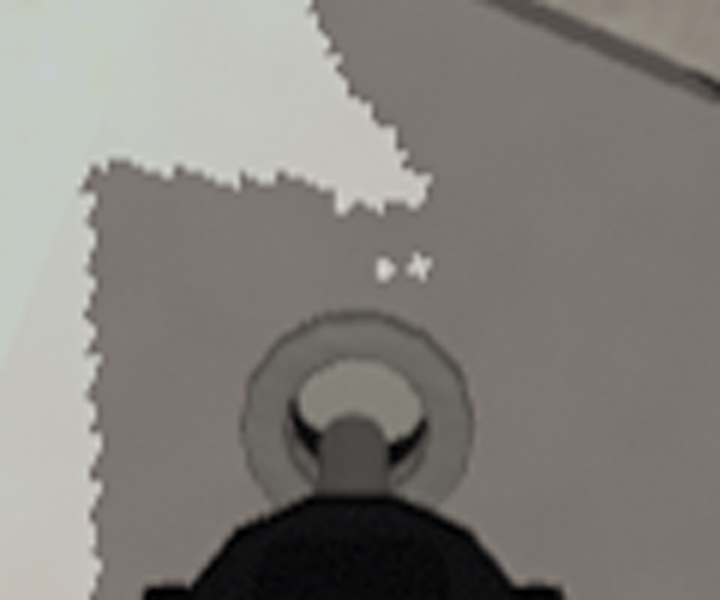

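send_rows(
  motion=[
    [[0.4,1.5,0],0],
    [[0.4,1.5,0],0],
    [[0.4,1.5,0],0],
    [[0,0,0],0],
    [[0,0,0],0],
  ],
)

```text
time_s: 12.65
position: [0.5424, -0.1438, 0.2042]
tcp_rot: [[0.932, 0.361, -0.043], [0.362, -0.932, 0.018], [-0.033, -0.032, -0.999]]
force: [0.2, -0.3, -1.0]
opening: 0.19
```

```bash
cat > ax.py <<'E'
from rig import *
from h import *
s=bot.read_state();z=s["tcp_rot"][:,2];p=s["position"]
q=p+z*(p[2]-.088)/(-z[2]); q=q-.0012*s["tcp_rot"][:,0]
e=np.array([.536,-.1415,.088])-.0009*s["tcp_rot"][:,0]-q
print("t",s["time_s"],"tipz",(p+.0834*z)[2],"z",z.round(4),"axis err at .088 in tool mm",(s["tcp_rot"].T@e*1000).round(2),"F",s["force"].round(2),"op",s["opening"])
E
python3 ax.py
```

```text
t 12.65 tipz 0.12085949427449287 z [-0.0426  0.0177 -0.9989] axis err at .088 in tool mm [-1.   -0.73  0.07] F [ 0.21 -0.33 -0.98] op 0.18995550224946842
```

send_rows(
  motion=[
    [[-0.5,-0.4,2],0],
    [[-0.4,-0.3,3],0],
    [[0,0,3],0],
    [[0,0,3],0],
    [[0,0,2],0],
  ],
)

```text
time_s: 13.07
position: [0.5408, -0.1433, 0.1906]
tcp_rot: [[0.932, 0.361, -0.042], [0.362, -0.932, 0.017], [-0.033, -0.031, -0.999]]
force: [-0.1, 0.4, -0.1]
opening: 0.18
```

```bash
python3 ax.py; python3 chk.py w7
```

```text
t 13.0667 tipz 0.10730035810403295 z [-0.0416  0.0172 -0.999 ] axis err at .088 in tool mm [-0.21 -0.26  0.02] F [-0.12  0.4  -0.08] op 0.17987157700654738
13.1167 pos [ 0.5405 -0.1432  0.1902] z [-0.0424  0.0176 -0.9989] tip [ 0.537  -0.1417  0.1069] F [-0.1139  0.1096 -1.4864]
crop px tip [363. 426.] hole [356. 419.]
```

View pics/w7.png

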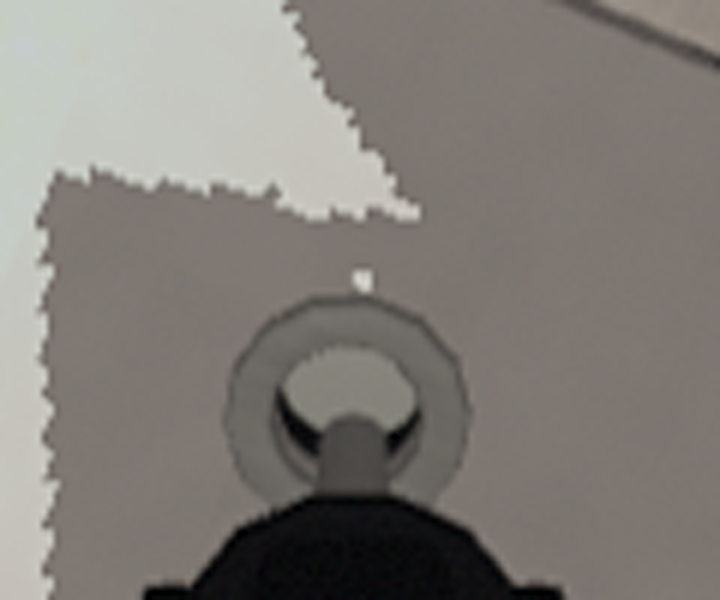

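send_rows(
  motion=[
    [[0,-0.3,4],0],
    [[0,0,5],0],
    [[0,0,5],0],
    [[0,0,4],0],
    [[0,0,2],0],
  ],
)

```text
time_s: 13.53
position: [0.5395, -0.1424, 0.1681]
tcp_rot: [[0.932, 0.361, -0.042], [0.362, -0.932, 0.018], [-0.033, -0.032, -0.999]]
force: [0.0, -0.6, -0.2]
opening: 0.182
```

```bash
python3 ax.py
```

```text
t 13.5333 tipz 0.08478776107444565 z [-0.0425  0.0176 -0.9989] axis err at .088 in tool mm [-0.01  0.41 -0.  ] F [ 0.03 -0.62 -0.2 ] op 0.1822998624013535
```

send_rows(
  motion=[
    [[0,0.2,2],0],
    [[0,0.2,2],0],
    [[0,0,2],0],
    [[0,0,1],0],
    [[0,0,1],0],
  ],
)

```text
time_s: 13.95
position: [0.5392, -0.1426, 0.1586]
tcp_rot: [[0.932, 0.361, -0.043], [0.362, -0.932, 0.018], [-0.034, -0.032, -0.999]]
force: [-0.3, -0.1, 0.9]
opening: 0.182
```

```bash
python3 ax.py
```

```text
t 13.95 tipz 0.07530630442509668 z [-0.0433  0.0181 -0.9989] axis err at .088 in tool mm [0.14 0.08 0.  ] F [-0.3  -0.11  0.86] op 0.1816585474084108
```

Contact is near (force rising slightly). Press slowly.

send_rows(
  motion=[
    [[0,0,1],0],
    [[0,0,1],0],
    [[0,0,1],0],
    [[0,0,1],0],
    [[0,0,1],0],
  ],
)

```text
time_s: 14.37
position: [0.5392, -0.1427, 0.1549]
tcp_rot: [[0.932, 0.361, -0.042], [0.362, -0.932, 0.017], [-0.033, -0.032, -0.999]]
force: [-0.9, -0.6, 2.4]
opening: 0.183
```

```bash
python3 ax.py
```

```text
t 14.3667 tipz 0.07161492249557004 z [-0.0423  0.0174 -0.999 ] axis err at .088 in tool mm [-0.05 -0.15  0.02] F [-0.92 -0.61  2.37] op 0.18281388913567967
```

send_rows(
  motion=[
    [[0,0,1],0],
    [[0,0,1],0],
    [[0,0,1],0],
    [[0,0,1],0],
    [[0,0,1],0],
  ],
)

```text
time_s: 14.78
position: [0.5393, -0.1427, 0.1526]
tcp_rot: [[0.932, 0.361, -0.041], [0.362, -0.932, 0.017], [-0.032, -0.03, -0.999]]
force: [-3.0, 1.4, 10.4]
opening: 0.182
```

```bash
python3 ax.py
```

```text
t 14.7833 tipz 0.06924289951309016 z [-0.0412  0.0166 -0.999 ] axis err at .088 in tool mm [-0.28 -0.37  0.03] F [-2.98  1.4  10.41] op 0.18211415014206117
```

send_rows(
  motion=[
    [[0,0,1],0],
    [[0,0,1],0],
    [[0,0,1],0],
    [[0,0,1.2],0],
    [[0,0,1.2],0],
  ],
)

```text
time_s: 15.2
position: [0.5393, -0.1427, 0.1526]
tcp_rot: [[0.931, 0.362, -0.04], [0.362, -0.932, 0.016], [-0.032, -0.029, -0.999]]
force: [-2.2, 0.7, 9.6]
opening: 0.181
```

```bash
python3 ax.py; python3 chk.py w8; python3 - <<'E'
from rig import *
import cv2
cv2.imwrite("pics/scene8.png",capture("scene")["image"]);d=capture("side")["image"];cv2.imwrite("pics/side8.png",d)
for i in range(8): capture("wrist")
E
python3 ax.py
```

```text
t 15.2 tipz 0.06926658310932184 z [-0.0399  0.0156 -0.9991] axis err at .088 in tool mm [-0.27 -0.39  0.03] F [-2.2   0.71  9.64] op 0.1808543540446439
15.25 pos [ 0.5393 -0.1427  0.1526] z [-0.0399  0.0156 -0.9991] tip [ 0.5359 -0.1414  0.0693] F [-2.1967  1.9823  9.2232]
crop px tip [365. 429.] hole [356. 522.]
t 15.75 tipz 0.06926678175796176 z [-0.0399  0.0155 -0.9991] axis err at .088 in tool mm [-0.29 -0.36  0.03] F [-2.25  0.49 10.29] op 0.18449010090406814
```

View pics/scene8.png

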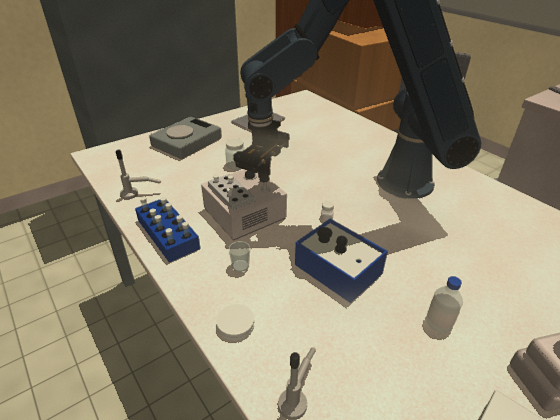

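View pics/w8.png

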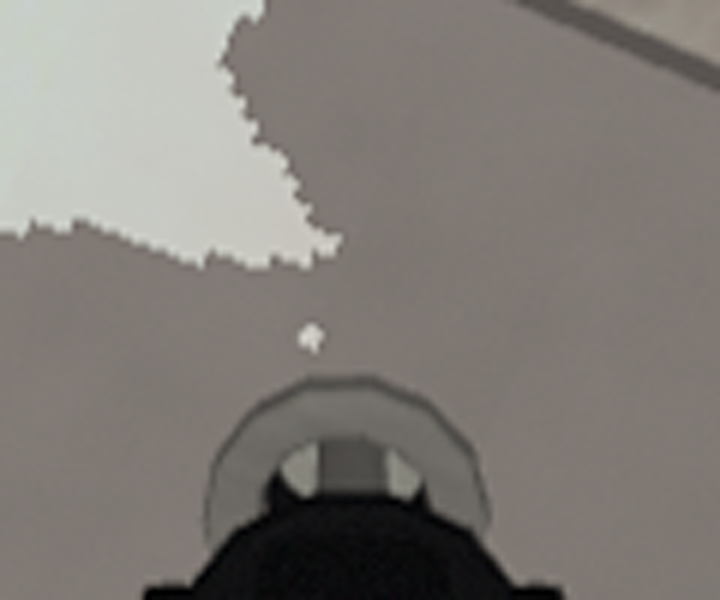

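```bash
python3 -c "
from rig import *
print(bot.hand_in()); s=bot.read_state(); print(s['time_s'],s['force'],s['position'],s['opening'])"
```

```text
the job is handed in; nothing more can be done
None
the job is handed in; nothing more can be done
```

I took the bar-handled stylus out of the bin, put its tip down the collared hole and pressed the reset button onto its stop. I handed the job in at about 15.8 s, with the stylus still gripped and pushing.

**Last checks:**
- **Button:** the upward force held at about 9–10 N for 0.5 s, against about 5 N for fully down. The computed tip height was 69.3 mm, against an expected 70 mm. Five more downward rows of about 1 mm each did not lower the tool. I had no direct reading of the button's travel; this rests on force and height.
- **Grip:** the opening read about 16 mm, matching the handle's thickness, and the stylus did not slip.
- **Position:** the wrist picture shows the stem inside the collar, with its axis within about 0.5 mm of the hole centre.
- **Rest of the bench:** in the last scene picture the other two tools are still in the bin and nothing else looks moved.

**What disagreed:**
- The network's first position for the hole was about 15 mm off. I re-measured it by hand in the wrist and scene pictures, which agreed within about 2 mm. The blurrier side camera was still 5–7 mm off.
- The tool had tilted about 2.5° by the end. I allowed for this in the alignment.

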